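Put the microscope objectives away in order of length

TASK

Put the four loose microscope objectives away in the white tray, one in the middle of each pocket, in order of length: the shortest (red ring) in the pocket next to the red tab, then yellow, green, and the longest (blue ring) in the pocket farthest from the tab. Keep them upright, lens up, set them down gently without dropping them, and leave the oil bottle and the eyepiece standing where they are.

Things in the scene. Friction and masses are not known exactly. Their poses are not given: they have to be found in the camera images.
- objective_red: Loose microscope objective with a red ring, shortest of four: 37 mm tall, about 110 g, upright on its brass thread (25 mm wide, 5 mm high), lens up. Grip the straight white barrel, 32 mm across, from 5 to 30 mm above the underside; above it the red ring tapers to 24 mm at 35 mm, then a narrower chrome nose. Origin: centre of the underside, z up. Round: yaw means nothing.
- objective_yellow: Loose microscope objective with a yellow ring, second shortest of four: 46 mm tall, about 140 g, upright on its brass thread (25 mm wide, 5 mm high), lens up. Grip the straight white barrel, 32 mm across, from 5 to 33 mm above the underside; above it the yellow ring tapers to 24 mm at 38 mm, then a narrower chrome nose. Origin: centre of the underside, z up. Round: yaw means nothing.
- objective_green: Loose microscope objective with a green ring, second longest of four: 55 mm tall, about 170 g, upright on its brass thread (25 mm wide, 5 mm high), lens up. Grip the straight white barrel, 32 mm across, from 5 to 38 mm above the underside; above it the green ring tapers to 24 mm at 43 mm, then a narrower chrome nose. Origin: centre of the underside, z up. Round: yaw means nothing.
- objective_blue: Loose microscope objective with a blue ring, longest of four: 64 mm tall, about 210 g, upright on its brass thread (25 mm wide, 5 mm high), lens up. Grip the straight white barrel, 32 mm across, from 5 to 44 mm above the underside; above it the blue ring tapers to 24 mm at 49 mm, then a narrower chrome nose. Origin: centre of the underside, z up. Round: yaw means nothing.
- pocket_1: Dark grey pad, 50 x 52 mm: floor of the tray pocket next to the red tab. Origin: centre of its upper face, 6 mm above the bench, where an objective's underside rests; z up, y along the row away from the red tab. The white tray is fixed, at any angle on the bench; its flange carries a black bar beside each pocket, shortest at the red tab.
- pocket_2: Dark grey pad, 50 x 52 mm: floor of the second pocket from the red tab. Origin: centre of its upper face, 6 mm above the bench, where an objective's underside rests; z up, y along the row away from the red tab. Four pockets in one straight row at 60 mm centres.
- pocket_3: Dark grey pad, 50 x 52 mm: floor of the third pocket from the red tab. Origin: centre of its upper face, 6 mm above the bench, where an objective's underside rests; z up, y along the row away from the red tab. Pockets are 56 mm clear along the row, 52 mm across; their ribs and rims rise only 2.5 mm above the pads.
- pocket_4: Dark grey pad, 50 x 52 mm: floor of the pocket farthest from the red tab. Origin: centre of its upper face, 6 mm above the bench, where an objective's underside rests; z up, y along the row away from the red tab. x points across the row, to the 26 mm flange with the printed bars, which lies 2 mm below the pads.
- oil_bottle: Small amber immersion-oil bottle with a paper band and a black cap, 29 mm across and 62 mm tall, loose, about 50 g, standing upright among the objectives; to be left where it stands. Origin: centre of its underside, z up.
- eyepiece: Black microscope eyepiece, 38 mm across and 50 mm tall on a 30 mm steel tube, loose, about 120 g, standing upright among the objectives; to be left where it stands. Origin: centre of its underside, z up.

How it is judged:
By the outcome, as a careful person would: the job done as asked, in the order asked, and still so for the second after the job is handed in, with the robot touching nothing.
It also fails if it takes over 118 s, if anything falls off the work surface, if the arm or the gripper's body presses on something with over 40 N, if the wrist force passes 120 N, or if a joint passes its speed limit or range.

ROBOT

A 6-joint arm with a two-finger parallel gripper is mounted at the origin on the work surface. World frame = base frame: x ahead of the robot, y to its left, z up, the work surface at z = 0. Lengths are in m, angles in rad, forces in N, time in s.
With the tool pointing down it reaches from about 0.25 to 0.725 m from the base axis. Payload 4 kg.
Tool frame: the origin (TCP) lies between the finger pads; the fingertips stand 8 mm ahead of it and the grasp point (between the pads) lies 11 mm behind it; z points along the fingers, y is the direction in which the jaws open and shut (so a half turn about z gives the same grasp; the last joint's range is limited). The gripper opens to 85 mm and grips with 20 to 120 N. Pads are 22 mm wide; open, the fingers measure 114 mm over their backs; the gripper's body (76 mm by 85 mm) begins 54 mm behind the grasp point. The pads swing forward as they close: fully open they stand 13 mm farther back than shut.
Start: joints at [1.236, 0.241, 0.005, 1.335, 0, 1.571], TCP at [0.164, 0.472, 0.239] pointing down, gripper open.
Joint ranges: [-2.72, 2.72], [-1.05, 1.87], [-1.09, 1.28], [-1.99, 2.15], [-1.42, 1.44], [-3.14, 3.14]. Speed limits (rad/s): [2.79, 2.79, 3.14, 3.14, 3.14, 3.14].

INTERFACE

Orientations are given as a unit quaternion [x, y, z, w].
In Python, from workcell import * gives the robot as it stands.
- The arm moves only by the tool send_rows, never from a script. Its argument "increments" is a list that holds one entry, the list of rows, each a list of 6 numbers: the shift along the tool's x, y, z in units of 50 mm (1.0 is 50 mm), then the turn, a rotation vector about the tool's x, y, z in units of 10 degrees (1.0 is 10 degrees). In form: [[[x, y, z, ax, ay, az], ...]]. A call has 1 to 8 rows; each row shifts and turns the commanded pose from where the row before left it, along the tool's axes as they then stand; what a row does not reach is not made up. A row lasts 1/8 s, in which the tool goes at most 62.5 mm and 10.7 degrees, less where a joint would pass 70% of its speed; a pose out of reach is approached as far as the arm can. A call with a number of a shift or a turn outside -1 to 1 is refused whole. A call with a gripper value outside its range is refused whole. "grip" is the closure, from 0 (fully open) to 1 (shut), set as the call begins (left out, the last holds). The fingers move at their own pace and stop on an object; the grip force is fixed at half the most. Time passes only in rows, so rows that do not move let the fingers close. It gives the time, the measured TCP pose, the force and the opening at its end, in the units of the state.
- get_obs(): the state, without advancing time (a new reading comes with each control period).
- camera(name): name is "scene" or "side" or "wrist"; returns a dict with "color" (384x512x3 uint8, red, green, blue), "z_map" (384x512 float32, m along the optical axis (not along the pixel's ray), 0 where there is no reading), "intrinsics" (3x3 intrinsics, pixels), "pose" (4x4, takes a point from camera to world coordinates); the wrist camera has in their place "mount" (4x4, takes a point from camera to tool coordinates, whose origin is the TCP and whose axes are the flange's). Camera axes: x right, y down, z forward; pixel columns grow to the right and rows downward; lengths in m; the calibration is good to about 2 mm. A picture is of the moment at which its call begins: read the wrist's pose just before it.
- job_done(): hands the job in, once; it reports no verdict.
The state is a dict: "clock": time; "joint_pos": joint angles; "joint_vel": joint speeds; "tau": joint torques, N m; "eef_pos": TCP position; "tool_rot": TCP orientation; "ft_force": force on the tool from outside, world axes, zero at the start; "ft_torque": the same for the moment, N m; "grip_width": finger opening in m.
Only numpy, scipy, OpenCV 4.12 (cv2) and the standard library are available. Lean on these libraries where they do the work, as an engineer would, in place of code of your own. Each camera call takes 0.05 s, during which the arm holds its last target.

## Working session

There is one attempt and no reset: what is moved stays moved. The work goes in short steps, Python scripts to look and compute and a tool call to move; the robot and the scene stay as the last step left them, time stands still between calls to the robot, and variables do not carry over. Pictures are saved under pics/ and viewed, and the job is handed in when it is done.

Besides the shell and the picture viewer there is one more tool, called after "Request:" as a command line: name --argument value ..., lists and objects as JSON in quotes. send_rows: Moves the arm, as the interface text tells. Its arguments: {"type":"object","properties":{"increments":{"type":"array"},"grip":{"type":"number"}},"required":["increments"]}

```bash
mkdir -p pics
python3 - <<'E'
from workcell import *
import cv2,numpy as np
o=get_obs()
for k,v in o.items(): print(k,np.round(v,4))
for n in ["scene","side","wrist"]:
    c=camera(n); cv2.imwrite(f"pics/{n}0.png",c["color"][:,:,::-1]); np.savez(f"{n}0.npz",**c)
    print(n,c["intrinsics"].tolist(),np.round(c.get("pose",c.get("mount")),4).tolist())
E
```

```text
clock 0.0
joint_pos [ 1.236   0.2414  0.0037  1.3352 -0.      1.5708]
joint_vel [ 0.0012  0.     -0.0017 -0.0002 -0.0005 -0.0003]
tau [ 1.00000e-04 -3.72314e+01  2.52409e+01  1.69000e-02  0.00000e+00
  0.00000e+00]
eef_pos [0.1641 0.4717 0.2384]
tool_rot [ 1.666e-01  9.860e-01 -1.000e-03 -2.000e-04]
ft_force [-0.0224  0.0198  0.2358]
ft_torque [ 0.022   0.0368 -0.0221]
grip_width 0.0857
scene [[424.43512107258067, 0.0, 256.66924127368225], [0.0, 424.43512107258067, 190.08194957232982], [0.0, 0.0, 1.0]] [[0.8268, 0.4333, -0.3586, 0.8959], [0.5623, -0.649, 0.5124, -0.6094], [-0.0107, -0.6253, -0.7803, 0.8471], [0.0, 0.0, 0.0, 1.0]]
side [[499.013729477091, 0.0, 252.92964981342107], [0.0, 499.013729477091, 204.6307265356694], [0.0, 0.0, 1.0]] [[0.8818, -0.3444, 0.3222, 0.2065], [-0.4715, -0.6313, 0.6157, -0.7272], [-0.0086, -0.6949, -0.7191, 0.7806], [0.0, 0.0, 0.0, 1.0]]
wrist [[292.2688134443242, 0.0, 254.63434182473856], [0.0, 292.2688134443242, 193.489429981918], [0.0, 0.0, 1.0]] [[-0.0, -0.9563, -0.2925, 0.0728], [1.0, 0.0001, -0.0003, 0.0003], [0.0004, -0.2925, 0.9563, -0.1342], [0.0, 0.0, 0.0, 1.0]]
```

View pics/scene0.png

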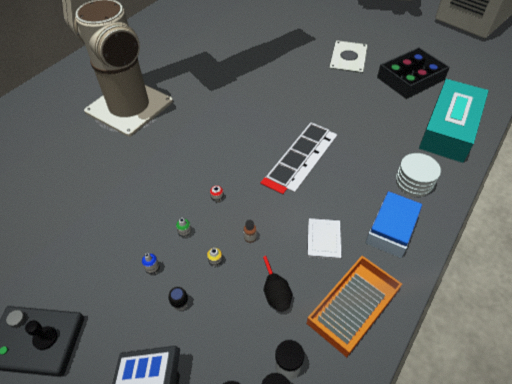

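View pics/side0.png

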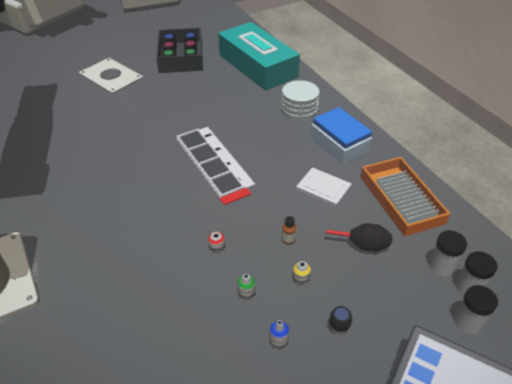

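View pics/wrist0.png

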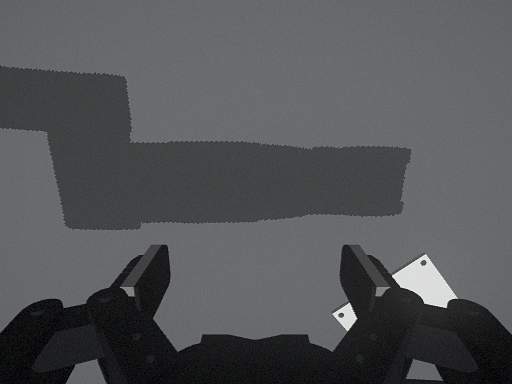

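The scene view shows red at (216,193), green at (184,227), blue at (150,263), yellow at (214,256), the bottle at (250,231) and the eyepiece at (178,297). The tray runs from its red tab at (273,186) to about (320,130). The side view shows the same set. I'll measure from both views.

```bash
cat > h.py <<'E'
import numpy as np,cv2
def ray(c,u,v):
    K=np.asarray(c["intrinsics"]);P=np.asarray(c["pose"])
    d=P[:3,:3]@np.array([(u-K[0,2])/K[0,0],(v-K[1,2])/K[1,1],1.0]);return P[:3,3],d
def onplane(c,u,v,z):
    o,d=ray(c,u,v);return o+d*(z-o[2])/d[2]
def tri(a,b):
    A=np.zeros((3,3));r=np.zeros(3)
    for o,d in (a,b):
        d=d/np.linalg.norm(d);M=np.eye(3)-np.outer(d,d);A+=M;r+=M@o
    return np.linalg.solve(A,r)
def proj(c,p):
    K=np.asarray(c["intrinsics"]);P=np.asarray(c["pose"])
    q=P[:3,:3].T@(np.asarray(p)-P[:3,3]);q=K@q;return q[:2]/q[2]
E
python3 - <<'E'
from h import *
S={n:np.load(n+"0.npz") for n in("scene","side")}
roi={"scene":(120,170,270,280),"side":(195,225,325,350)}
hues={"red":[(0,8),(172,180)],"yellow":[(22,34)],"green":[(45,75)],"blue":[(110,130)]}
zr={"red":.0325,"yellow":.0355,"green":.0405,"blue":.0465}
H={}
for n,c in S.items():
    x0,y0,x1,y1=roi[n]
    hsv=cv2.cvtColor(c["color"],cv2.COLOR_RGB2HSV)
    for k,rs in hues.items():
        m=np.zeros(hsv.shape[:2],np.uint8)
        for a,b in rs: m|=cv2.inRange(hsv,(a,140,90),(b,255,255))
        r=np.zeros_like(m);r[y0:y1,x0:x1]=m[y0:y1,x0:x1]
        nn,lab,st,ce=cv2.connectedComponentsWithStats(r)
        i=1+np.argmax(st[1:,4]);u,v=st[i,0]+(st[i,2]-1)/2,st[i,1]+(st[i,3]-1)/2
        H[n,k]=(u,v)
        print(n,k,st[i],ce[i].round(1),onplane(c,u,v,zr[k]).round(4))
for k in hues: print(k,tri(ray(S["scene"],*H["scene",k]),ray(S["side"],*H["side",k])).round(4))
# tray pads
for n,c in S.items():
    hsv=cv2.cvtColor(c["color"],cv2.COLOR_RGB2HSV)
    b=(258,115,345,198) if n=="scene" else (170,122,258,208)
    m=np.zeros((384,512),np.uint8)
    m[b[1]:b[3],b[0]:b[2]]=cv2.inRange(hsv,(0,0,130),(180,60,255))[b[1]:b[3],b[0]:b[2]]
    cs,h=cv2.findContours(m,cv2.RETR_CCOMP,cv2.CHAIN_APPROX_NONE)
    for q,hh in zip(cs,h[0]):
        a=cv2.contourArea(q)
        if a>60:
            M=cv2.moments(q);u,v=M["m10"]/a,M["m01"]/a
            print(n,"hole" if hh[3]>=0 else "out",round(a),round(u,1),round(v,1),onplane(c,u,v,.0075).round(4))
    r=np.zeros_like(m);t=cv2.inRange(hsv,(0,140,90),(8,255,255))|cv2.inRange(hsv,(172,140,90),(180,255,255));r[b[1]:b[3],b[0]:b[2]]=t[b[1]:b[3],b[0]:b[2]]
    M=cv2.moments(r,True);print("tab",onplane(c,M["m10"]/M["m00"],M["m01"]/M["m00"],.004).round(4))
ims=[]
for n,(x0,y0) in {"scene":(130,110),"side":(170,120)}.items():
    ims.append(cv2.resize(S[n]["color"][y0:y0+200,x0:x0+210 if n=="scene" else x0+200][:, :200,::-1],(400,400),interpolation=cv2.INTER_NEAREST))
cv2.imwrite("pics/crop.png",np.hstack(ims))
E
```

```text
scene red [261 178   9  10  62] [265.7 181.9] [ 0.5252 -0.0427  0.0325]
scene yellow [207 249  15  11  69] [214.1 255.4] [ 0.5461 -0.2765  0.0355]
scene green [176 220  13  10  55] [182.4 225.4] [ 0.4397 -0.2582  0.0405]
scene blue [142 254  14  12  99] [148.8 260.4] [ 0.4424 -0.37    0.0465]
side red [209 235  15   9  50] [216.3 240.2] [ 0.4342 -0.1345  0.0325]
side yellow [294 264  16  11  70] [301.2 270.8] [ 0.5412 -0.2777  0.0355]
side green [239 278  15  10  66] [245.9 283.8] [ 0.4357 -0.2588  0.0405]
side blue [271 322  18  15 143] [278.9 330.3] [ 0.4395 -0.371   0.0465]
red [ 0.477   0.0105 -0.0996]
yellow [ 0.5437 -0.2743  0.0299]
green [ 0.4371 -0.2561  0.036 ]
blue [ 0.4406 -0.3692  0.0432]
scene out 2161 301.6 156.1 [0.5448 0.107  0.0075]
scene hole 316 282.0 173.3 [0.5334 0.0253 0.0075]
scene hole 292 293.3 158.9 [0.5316 0.0859 0.0075]
scene hole 270 304.1 145.3 [0.5299 0.1462 0.0075]
scene hole 248 314.3 132.4 [0.5282 0.2064 0.0075]
tab [ 0.5352 -0.0185  0.004 ]
side out 2588 214.2 160.9 [0.5406 0.1048 0.0075]
side hole 369 226.1 182.4 [0.5326 0.025  0.0075]
side hole 334 214.2 167.0 [0.5313 0.0854 0.0075]
side hole 306 203.0 152.5 [0.5298 0.1453 0.0075]
side hole 280 192.5 138.9 [0.5283 0.2055 0.0075]
tab [ 0.5324 -0.0192  0.004 ]
```

View pics/crop.png

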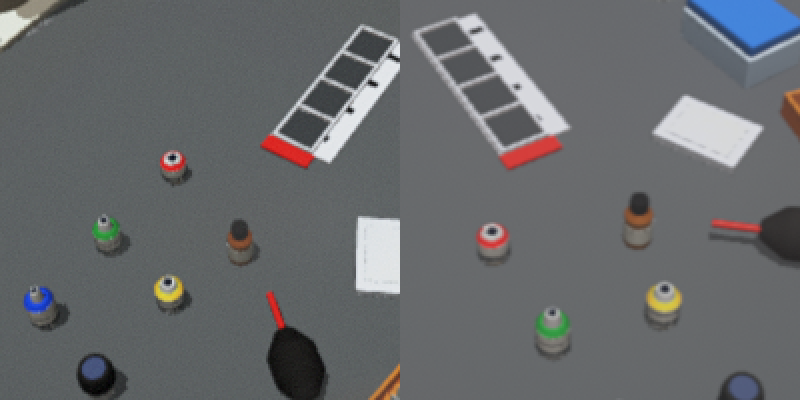

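Run:
```python
from h import *
S={n:np.load(n+"0.npz") for n in("scene","side")}
T={}
for n,box in {"scene":dict(red=(200,175,235,210),bottle=(236,212,266,248),eye=(160,280,195,315)),"side":dict(red=(200,225,235,256),bottle=(275,212,305,250),eye=(325,300,357,335))}.items():
    c=S[n];hsv=cv2.cvtColor(c["color"],cv2.COLOR_RGB2HSV)
    for k,b in box.items():
        if k=="red": m=cv2.inRange(hsv,(0,140,90),(8,255,255))|cv2.inRange(hsv,(172,140,90),(180,255,255))
        elif k=="bottle": m=cv2.inRange(hsv,(2,90,50),(15,255,255))
        else: m=cv2.inRange(hsv,(105,70,50),(130,255,255))
        r=np.zeros_like(m);r[b[1]:b[3],b[0]:b[2]]=m[b[1]:b[3],b[0]:b[2]]
        x,y,w,h=cv2.boundingRect(r);u,v=x+(w-1)/2,y+(h-1)/2;T[n,k]=u,v
        z=dict(red=.0325,bottle=.040,eye=.05)[k]
        print(n,k,(x,y,w,h),onplane(c,u,v,z).round(4))
for k in("red","bottle","eye"): print(k,tri(ray(S["scene"],*T["scene",k]),ray(S["side"],*T["side",k])).round(4))
```

```text
scene red (210, 188, 13, 8) [ 0.441  -0.1335  0.0325]
scene bottle (244, 225, 12, 10) [ 0.5759 -0.1831  0.04  ]
scene eye (171, 288, 12, 12) [ 0.5455 -0.3968  0.05  ]
side red (209, 235, 15, 9) [ 0.4342 -0.1345  0.0325]
side bottle (282, 224, 14, 20) [ 0.5624 -0.1955  0.04  ]
side eye (335, 308, 14, 12) [ 0.5446 -0.397   0.05  ]
red [ 0.4366 -0.1287  0.0248]
bottle [ 0.5708 -0.1786  0.0231]
eye [ 0.545  -0.3966  0.0491]
```

Request:
send_rows --increments '[[[0, 0, 0, 0, 0, 1], [0, 0, 0, 0, 0, 1], [0, 0, 0, 0, 0, 1], [0, 0, 0, 0, 0, 1], [0, 0, 0, 0, 0, 1], [0, 0, 0, 0, 0, 1], [0, 0, 0, 0, 0, 0.93], [0, 0, 0, 0, 0, 0]]]' --grip 0

```text
clock: 1.15
eef_pos: [0.1642, 0.472, 0.239]
tool_rot: [0.697, 0.717, -0.0, 0.0]
ft_force: [0.7, -0.3, 0.9]
grip_width: 0.0856
```

Request:
send_rows --increments '[[[-0.9, 0.4, 0, 0, 0, 0], [-0.9, 0.4, 0, 0, 0, 0], [-0.9, 0.4, 0, 0, 0, 0], [-0.9, 0.4, 0, 0, 0, 0], [-0.9, 0.4, 0, 0, 0, 0], [-0.9, 0.4, 0, 0, 0, 0], [-0.9, 0.4, 0, 0, 0, 0], [-0.9, 0.4, 0, 0, 0, 0]]]'

```text
clock: 2.15
eef_pos: [0.3342, 0.1151, 0.2394]
tool_rot: [0.696, 0.718, 0.0, 0.0]
ft_force: [0.7, 0.2, 0.1]
grip_width: 0.0852
```

Request:
send_rows --increments '[[[-0.9, 0.38, 0, 0, 0, 0], [-0.9, 0.38, 0, 0, 0, 0], [-0.9, 0.38, 0.3, 0, 0, 0], [-0.9, 0.38, 0.4, 0, 0, 0], [-0.9, 0.38, 0.4, 0, 0, 0], [-0.57, 0, 0.4, 0, 0, 0], [0, 0, 0.3, 0, 0, 0], [0, 0, 0, 0, 0, 0]]]'

```text
clock: 3.15
eef_pos: [0.4342, -0.1344, 0.148]
tool_rot: [0.697, 0.717, -0.001, -0.002]
ft_force: [-0.2, 0.8, 0.3]
grip_width: 0.0857
```

```bash
cat > w.py <<'E'
import sys
from workcell import *
from h import *
from scipy.spatial.transform import Rotation as R
def wrist(name=None):
    o=get_obs();c=dict(camera("wrist"))
    T=np.eye(4);T[:3,:3]=R.from_quat(o["tool_rot"]).as_matrix();T[:3,3]=o["eef_pos"]
    c["pose"]=T@np.asarray(c["mount"])
    if name: cv2.imwrite(f"pics/{name}.png",c["color"][:,:,::-1])
    return o,c
E
python3 - <<'E'
from w import *
o,c=wrist("w1");np.savez("w1.npz",**c)
print(o["eef_pos"],o["tool_rot"],o["clock"])
for k,p in dict(red=(.437,-.131,.0325),yellow=(.543,-.275,.0355),green=(.437,-.257,.0405),blue=(.44,-.37,.0465)).items(): print(k,proj(c,p).round(0))
E
```

```text
[ 0.43421149 -0.13435816  0.14801263] [ 0.69724995  0.71682593 -0.00078269 -0.00157794] 3.15
red [256. 188.]
yellow [356. 327.]
green [253. 313.]
blue [253. 404.]
```

View pics/w1.png

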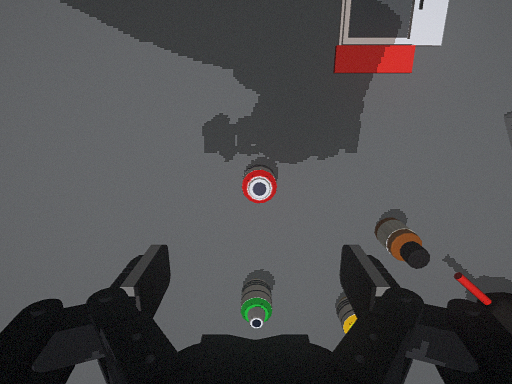

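```bash
cat >> w.py <<'E'
HU={"red":[(0,8),(172,180)],"yellow":[(20,36)],"green":[(45,75)],"blue":[(108,130)]}
# heights of ring: bottom (32 mm) and top(24 mm)
ZB={"red":.030,"yellow":.033,"green":.038,"blue":.044}
def ring(c,k,box,base=0):
    hsv=cv2.cvtColor(c["color"],cv2.COLOR_RGB2HSV)
    m=np.zeros(hsv.shape[:2],np.uint8)
    for a,b in HU[k]: m|=cv2.inRange(hsv,(a,120,60),(b,255,255))
    x0,y0,x1,y1=box;r=np.zeros_like(m);r[y0:y1,x0:x1]=m[y0:y1,x0:x1]
    n,l,st,ce=cv2.connectedComponentsWithStats(r);i=1+np.argmax(st[1:,4])
    q=cv2.findContours((l==i).astype(np.uint8),cv2.RETR_EXTERNAL,cv2.CHAIN_APPROX_NONE)[0][0]
    hull=cv2.convexHull(q)[:,0]
    P=np.array([onplane(c,u,v,ZB[k]+base) for u,v in hull])
    (cx,cy),rad=cv2.minEnclosingCircle((P[:,:2]*1000).astype(np.float32))
    (u,v),pr=cv2.minEnclosingCircle(hull)
    M=cv2.moments(hull)
    ctr=onplane(c,M["m10"]/M["m00"],M["m01"]/M["m00"],ZB[k]+base)
    return dict(bbox=st[i].tolist(),encl=(round(cx,1),round(cy,1),round(rad,1)),cen=(ctr[:2]*1000).round(1),px=(round(u,1),round(v,1)))
E
python3 - <<'E'
from w import *
c=np.load("w1.npz");print(ring(c,"red",(230,160,290,215)))
hsv=cv2.cvtColor(c["color"],cv2.COLOR_RGB2HSV)
# holes: pocket 1 corner and bottle cap
z=c["z_map"];print(z[186,259],z[250,150:170:5],"fingers?",z[270,150],z[250,160])
m=cv2.inRange(hsv[:,:,2],0,45);r=np.zeros_like(m);r[235:275,395:435]=m[235:275,395:435]
(x,y,w,h)=cv2.boundingRect(r);print("cap",x,y,w,h,onplane(c,x+w/2-.5,y+h/2-.5,.060))
for u,v in((342,44),(412,44)): print(onplane(c,u,v,.006))
E
```

```text
{'bbox': [242, 170, 35, 33, 441], 'encl': (439.3, -130.3, 15.7), 'cen': array([ 439.2, -130.1]), 'px': (258.8, 186.0)}
0.25517166 [0.13208754 0.13312198 0.13201605 0.1399206 ] fingers? 0.118967466 0.13201605
cap 400 241 30 28 [ 0.57244676 -0.17820036  0.06      ]
[ 0.50670898 -0.00891075  0.006     ]
[ 0.56639377 -0.00729298  0.006     ]
```

Request:
send_rows --increments '[[[0.08, 0.1, 0.3, 0, 0, 0], [0, 0, 0.5, 0, 0, 0], [0, 0, 0.5, 0, 0, 0], [0, 0, 0.5, 0, 0, 0], [0, 0, 0.4, 0, 0, 0], [0, 0, 0.3, 0, 0, 0], [0, 0, 0.2, 0, 0, 0], [0, 0, 0, 0, 0, 0]]]'

```text
clock: 4.2
eef_pos: [0.4401, -0.1296, 0.0137]
tool_rot: [0.697, 0.717, -0.0, -0.001]
ft_force: [0.5, 0.4, -0.1]
grip_width: 0.0856
```

Request:
send_rows --increments '[[[0, 0, 0, 0, 0, 0], [0, 0, 0, 0, 0, 0], [0, 0, 0, 0, 0, 0], [0, 0, 0, 0, 0, 0], [0, 0, 0, 0, 0, 0], [0, 0, 0, 0, 0, 0]]]' --grip 1

```text
clock: 4.95
eef_pos: [0.4408, -0.1304, 0.015]
tool_rot: [0.698, 0.716, 0.0, 0.001]
ft_force: [-1.0, -0.1, 6.2]
grip_width: 0.0304
```

Run:
```python
from w import *
for i in range(1):
    o=get_obs();print(o["eef_pos"].round(4) if hasattr(o["eef_pos"],'round') else o["eef_pos"],o["ft_force"],o["grip_width"],o["clock"])
o,c=wrist("w2");s=camera("side");cv2.imwrite("pics/s2.png",cv2.resize(s["color"][180:300,150:290,::-1],(700,600),interpolation=cv2.INTER_CUBIC))
```

```text
[ 0.4408 -0.1304  0.015 ] [-0.95680737 -0.14488848  6.17110553] 0.030441320644265787 4.95
```

View pics/s2.png

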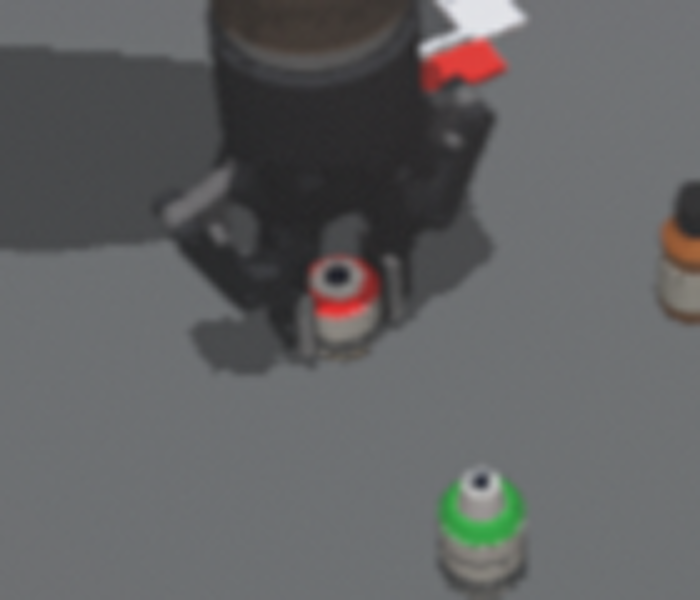

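View pics/w2.png

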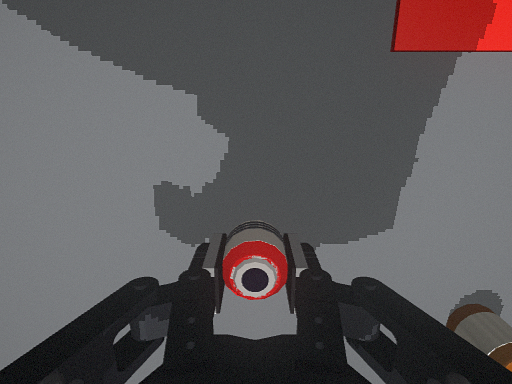

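Request:
send_rows --increments '[[[0, 0, -0.3, 0, 0, 0], [0, 0, -0.5, 0, 0, 0], [0.3, 0.2, -0.4, 0, 0, 0], [0.7, 0.45, 0, 0, 0, 0], [0.8, 0.5, 0, 0, 0, 0], [0.7, 0.5, 0, 0, 0, 0], [0.5, 0.3, 0, 0, 0, 0], [0.06, 0, 0, 0, 0, 0]]]'

```text
clock: 6.05
eef_pos: [0.5345, 0.027, 0.074]
tool_rot: [0.697, 0.717, 0.0, 0.0]
ft_force: [0.5, -0.3, -0.4]
grip_width: 0.0303
```

Run:
```python
from w import *
o,c=wrist("w3");np.savez("w3.npz",**c)
print(o["eef_pos"],o["tool_rot"],o["ft_force"],o["grip_width"],o["clock"])
for k,p in dict(p1=(.533,.0255,.006),p2=(.5315,.0857,.006)).items(): print(k,proj(c,p).round(0))
```

```text
[0.53454477 0.0269666  0.0739919 ] [6.96675097e-01 7.17386756e-01 1.94549457e-04 1.16351071e-04] [ 0.47275874 -0.31800327 -0.41788939] 0.030329425788862385 6.05
p1 [250. 211.]
p2 [250. 128.]
```

View pics/w3.png

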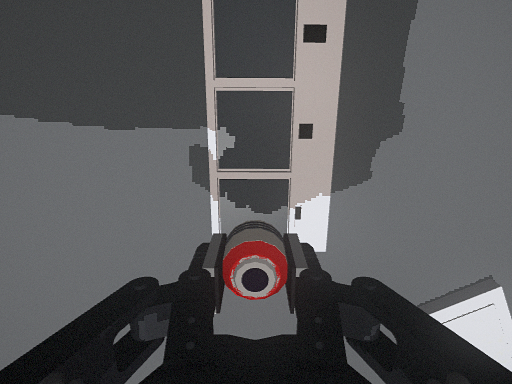

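```bash
cat >> w.py <<'E'
def pads(c,box,amin=1500,amax=20000,z=.0075,thr=None,dbg=None):
    """dark quads enclosed by the pale ribs"""
    g=cv2.cvtColor(c["color"],cv2.COLOR_RGB2GRAY)
    m=cv2.adaptiveThreshold(g,255,cv2.ADAPTIVE_THRESH_MEAN_C,cv2.THRESH_BINARY,61,15) if thr is None else (g>thr).astype(np.uint8)*255
    r=np.zeros_like(m);x0,y0,x1,y1=box;r[y0:y1,x0:x1]=m[y0:y1,x0:x1]
    if dbg: cv2.imwrite(dbg,r)
    cs,h=cv2.findContours(r,cv2.RETR_CCOMP,cv2.CHAIN_APPROX_NONE);out=[]
    for q,hh in zip(cs,h[0]):
        a=cv2.contourArea(q)
        if hh[3]>=0 and amin<a<amax:
            (cx,cy),(w,hg),an=cv2.minAreaRect(q)
            P=np.array([onplane(c,*p,z) for p in cv2.boxPoints(((cx,cy),(w,hg),an))])
            out.append(dict(px=(round(cx,1),round(cy,1)),size=(round(w),round(hg)),mm=(P.mean(0)[:2]*1000).round(1),dim=(np.linalg.norm(P[1]-P[0])*1000,np.linalg.norm(P[2]-P[1])*1000)))
    return out
E
python3 - <<'E'
from w import *
c=np.load("w3.npz")
for t in(90,110,130):
  for p in pads(c,(195,0,345,250),thr=t,dbg="pics/dbg3.png"): print(t,p)
g=cv2.cvtColor(c["color"],cv2.COLOR_RGB2GRAY);print(g[130,195:345:1].tolist());print(g[70:200,250].tolist())
E
```

```text
90 {'px': (253.5, 196.0), 'size': (36, 71), 'mm': array([535.2,  37.6]), 'dim': (np.float64(50.172603411571714), np.float64(27.205886164037505))}
90 {'px': (253.5, 129.5), 'size': (79, 77), 'mm': array([533.9,  83.8]), 'dim': (np.float64(49.8897913533639), np.float64(52.23056638338535))}
110 {'px': (253.5, 196.0), 'size': (36, 71), 'mm': array([535.2,  37.6]), 'dim': (np.float64(50.172603411571714), np.float64(27.205886164037505))}
110 {'px': (253.5, 129.5), 'size': (79, 77), 'mm': array([533.9,  83.8]), 'dim': (np.float64(49.8897913533639), np.float64(52.23056638338535))}
130 {'px': (253.5, 129.8), 'size': (82, 87), 'mm': array([533.9,  83.4]), 'dim': (np.float64(57.249172489343465), np.float64(52.98982748874322))}
[107, 110, 108, 111, 111, 111, 110, 109, 110, 110, 109, 104, 164, 231, 232, 233, 236, 176, 162, 170, 121, 144, 147, 138, 139, 135, 134, 132, 135, 136, 140, 70, 63, 61, 63, 64, 60, 59, 62, 64, 61, 63, 61, 64, 68, 61, 66, 67, 63, 66, 65, 63, 60, 67, 67, 65, 66, 62, 65, 61, 62, 60, 64, 63, 64, 64, 66, 64, 67, 69, 65, 68, 65, 70, 68, 68, 68, 67, 67, 65, 69, 69, 69, 64, 70, 68, 67, 70, 61, 70, 71, 69, 67, 68, 66, 59, 171, 101, 166, 171, 168, 171, 173, 147, 67, 45, 48, 49, 50, 53, 51, 50, 45, 59, 48, 54, 48, 101, 169, 171, 171, 172, 171, 172, 168, 165, 167, 167, 169, 169, 171, 170, 170, 167, 165, 165, 170, 168, 169, 169, 150, 86, 73, 79, 74, 72, 75, 76, 78, 76]
[62, 72, 69, 62, 66, 67, 64, 45, 179, 173, 173, 175, 170, 170, 173, 174, 175, 116, 176, 175, 149, 60, 64, 64, 68, 62, 67, 67, 66, 69, 69, 68, 66, 68, 64, 63, 61, 67, 67, 65, 63, 68, 64, 65, 67, 65, 62, 63, 67, 65, 68, 67, 64, 66, 63, 60, 64, 68, 62, 65, 65, 62, 64, 64, 64, 63, 63, 60, 66, 66, 62, 69, 64, 64, 66, 60, 65, 63, 58, 66, 68, 66, 66, 63, 58, 62, 66, 64, 64, 63, 64, 67, 65, 64, 66, 64, 66, 61, 82, 175, 173, 70, 125, 171, 166, 165, 167, 167, 172, 66, 57, 66, 62, 62, 63, 60, 56, 60, 60, 65, 61, 63, 64, 61, 62, 62, 61, 60, 63, 62]
```

Run:
```python
from w import *
c=np.load("w3.npz")
print(ring(c,"red",(215,230,295,305),base=.061))
for p in pads(c,(195,0,345,250),thr=100,z=.006): print(p)
```

```text
{'bbox': [222, 241, 66, 59, 1601], 'encl': (536.3, 28.2, 15.5), 'cen': array([536.2,  28.9]), 'px': (254.5, 270.7)}
{'px': (253.5, 196.0), 'size': (36, 71), 'mm': array([535.2,  37.1]), 'dim': (np.float64(50.54758691887467), np.float64(27.409219416039335))}
{'px': (253.5, 129.5), 'size': (79, 77), 'mm': array([533.9,  83.6]), 'dim': (np.float64(50.26266116015525), np.float64(52.62093083806976))}
```

Request:
send_rows --increments '[[[-0.06, -0.02, 0.1, 0, 0, 0], [0, 0, 0.3, 0, 0, 0], [0, 0, 0.3, 0, 0, 0], [0, 0, 0.2, 0, 0, 0], [0, 0, 0.1, 0, 0, 0], [0, 0, 0.04, 0, 0, 0], [0, 0, 0.02, 0, 0, 0], [0, 0, 0, 0, 0, 0]]]'

```text
clock: 7.1
eef_pos: [0.5332, 0.0225, 0.0217]
tool_rot: [0.698, 0.716, 0.0, 0.0]
ft_force: [0.6, 0.7, -0.6]
grip_width: 0.03
```

Request:
send_rows --increments '[[[0, 0, 0.02, 0, 0, 0], [0, 0, 0.02, 0, 0, 0], [0, 0, 0, 0, 0, 0]]]'

```text
clock: 7.48
eef_pos: [0.5333, 0.0224, 0.021]
tool_rot: [0.698, 0.716, 0.001, 0.001]
ft_force: [-3.2, 0.1, 9.8]
grip_width: 0.03
```

Request:
send_rows --increments '[[[0, 0, 0, 0, 0, 0], [0, 0, 0, 0, 0, 0], [0, 0, 0, 0, 0, 0], [0, 0, 0, 0, 0, 0], [0, 0, -0.3, 0, 0, 0], [0, 0, -0.6, 0, 0, 0], [0, 0, -0.8, 0, 0, 0], [0, 0, -0.8, 0, 0, 0]]]' --grip 0

```text
clock: 8.48
eef_pos: [0.5329, 0.0223, 0.1465]
tool_rot: [0.698, 0.716, 0.0, 0.0]
ft_force: [1.8, -0.7, -0.5]
grip_width: 0.0852
```

Run:
```python
from w import *
o,c=wrist("w4");np.savez("w4.npz",**c)
print(o["eef_pos"],o["tool_rot"],o["ft_force"],o["grip_width"],o["clock"])
print(ring(c,"red",(215,150,295,260),base=.006))
for p in pads(c,(195,0,360,300),thr=100,z=.006): print(p)
```

```text
[0.53285208 0.02232363 0.14648818] [6.97680882e-01 7.16408573e-01 2.69150327e-04 2.66047890e-04] [ 1.78769648 -0.68238498 -0.50601231] 0.08520998423993996 8.475
{'bbox': [222, 212, 68, 21, 1209], 'encl': (536.1, -5.8, 31.2), 'cen': array([535.9,  -5.4]), 'px': (255.4, 221.2)}
{'px': (255.5, 186.0), 'size': (53, 50), 'mm': array([535.7,  19.5]), 'dim': (np.float64(50.6445344474747), np.float64(50.37912744388348))}
{'px': (255.5, 118.0), 'size': (57, 60), 'mm': array([533.9,  83.6]), 'dim': (np.float64(53.0285784215134), np.float64(50.45113726416676))}
{'px': (256.0, 45.5), 'size': (69, 62), 'mm': array([532.7, 143.4]), 'dim': (np.float64(51.16153805784958), np.float64(53.2519640418915))}
```

View pics/w4.png

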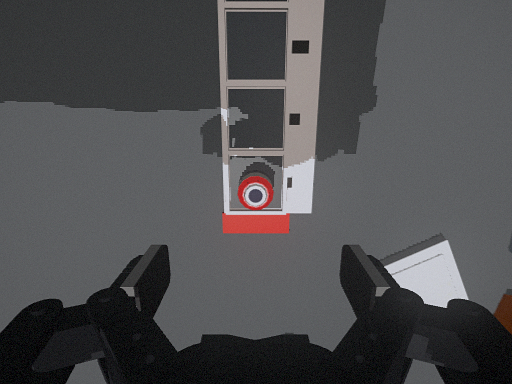

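Run:
```python
from w import *
c=np.load("w4.npz")
print(ring(c,"red",(230,165,280,211),base=.006))
s=dict(camera("side"));cv2.imwrite("pics/s4.png",cv2.resize(s["color"][110:220,160:270,::-1],(600,600),interpolation=cv2.INTER_CUBIC))
```

```text
{'bbox': [238, 176, 36, 34, 475], 'encl': (535.1, 22.1, 15.8), 'cen': array([535.2,  22.5]), 'px': (255.1, 192.2)}
```

View pics/s4.png

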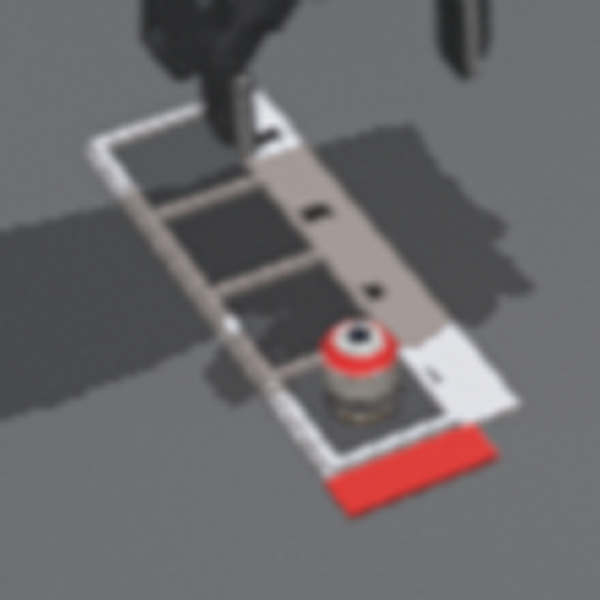

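Request:
send_rows --increments '[[[-0.6, 0.06, 0, 0, 0, 0], [-0.9, 0, 0, 0, 0, 0], [-1, 0, 0, 0, 0, 0], [-1, 0, 0, 0, 0, 0], [-1, 0, 0, 0, 0, 0], [-0.9, 0, 0, 0, 0, 0], [-0.54, 0, 0, 0, 0, 0], [0, 0, 0, 0, 0, 0]]]'

```text
clock: 9.57
eef_pos: [0.5432, -0.2765, 0.1442]
tool_rot: [0.699, 0.715, -0.0, 0.0]
ft_force: [0.6, 0.4, -0.6]
grip_width: 0.0853
```

Run:
```python
from w import *
o,c=wrist("w5");np.savez("w5.npz",**c)
print(o["eef_pos"],o["tool_rot"],o["clock"])
print(ring(c,"yellow",(200,140,310,240)))
```

```text
[ 0.54323806 -0.27647785  0.14417862] [ 6.98897035e-01  7.15222295e-01 -4.06698545e-05  3.89807401e-05] 9.575
{'bbox': [239, 175, 36, 35, 532], 'encl': (546.4, -276.2, 15.8), 'cen': array([ 546.4, -275.9]), 'px': (256.2, 191.7)}
```

View pics/w5.png

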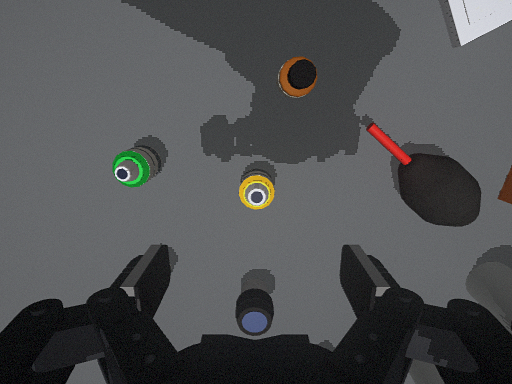

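Request:
send_rows --increments '[[[0.01, 0.03, 0.3, 0, 0, 0], [0, 0, 0.5, 0, 0, 0], [0, 0, 0.5, 0, 0, 0], [0, 0, 0.5, 0, 0, 0], [0, 0, 0.4, 0, 0, 0], [0, 0, 0.28, 0, 0, 0], [0, 0, 0.1, 0, 0, 0], [0, 0, 0, 0, 0, 0]]]'

```text
clock: 10.62
eef_pos: [0.5453, -0.2736, 0.0152]
tool_rot: [0.697, 0.717, 0.0, -0.0]
ft_force: [0.3, 0.5, 0.1]
grip_width: 0.0855
```

Request:
send_rows --increments '[[[0, 0, 0, 0, 0, 0], [0, 0, 0, 0, 0, 0], [0, 0, 0, 0, 0, 0], [0, 0, 0, 0, 0, 0], [0, 0, 0, 0, 0, 0], [0, 0, 0, 0, 0, 0]]]' --grip 1

```text
clock: 11.38
eef_pos: [0.5457, -0.2743, 0.0161]
tool_rot: [0.698, 0.716, 0.0, 0.001]
ft_force: [-0.4, -0.4, 5.2]
grip_width: 0.03
```

Request:
send_rows --increments '[[[0, 0, -0.4, 0, 0, 0], [0, 0, -0.7, 0, 0, 0], [0, 0, -0.7, 0, 0, 0], [0.5, 0, 0, 0, 0, 0], [0.8, 0, 0, 0, 0, 0], [1, 0, 0, 0, 0, 0], [1, 0, 0, 0, 0, 0], [1, 0, 0, 0, 0, 0]]]'

```text
clock: 12.38
eef_pos: [0.5374, -0.0564, 0.1033]
tool_rot: [0.697, 0.717, -0.001, -0.002]
ft_force: [0.8, -0.8, -0.3]
grip_width: 0.0303
```

Request:
send_rows --increments '[[[1, -0.08, 0, 0, 0, 0], [0.9, 0, 0, 0, 0, 0], [0.6, 0, 0, 0, 0, 0], [0.38, 0, 0, 0, 0, 0], [0, 0, 0.3, 0, 0, 0], [0, 0, 0.3, 0, 0, 0], [0, 0, 0.2, 0, 0, 0], [0, 0, 0, 0, 0, 0]]]'

```text
clock: 13.38
eef_pos: [0.5306, 0.0837, 0.0637]
tool_rot: [0.698, 0.716, -0.001, -0.001]
ft_force: [0.1, 0.6, -1.0]
grip_width: 0.0304
```

Run:
```python
from w import *
o,c=wrist("w6");np.savez("w6.npz",**c)
print(o["eef_pos"],o["tool_rot"],o["ft_force"],o["clock"])
b=o["eef_pos"][2]-.015
print(ring(c,"yellow",(200,200,310,330),base=b),b)
for p in pads(c,(195,0,360,300),thr=100,z=.006): print(p)
```

```text
[0.53057977 0.08372862 0.06373688] [ 0.69824025  0.7158617  -0.00130735 -0.00093107] [ 0.11770771  0.5709095  -1.00956809] 13.375
{'bbox': [222, 247, 67, 56, 1581], 'encl': (532.3, 82.7, 15.6), 'cen': array([532.4,  83.6]), 'px': (254.7, 275.5)} 0.04873688486269395
{'px': (257.5, 125.5), 'size': (83, 81), 'mm': array([532.5, 143.7]), 'dim': (np.float64(49.89354788934289), np.float64(52.05733581195017))}
```

View pics/w6.png

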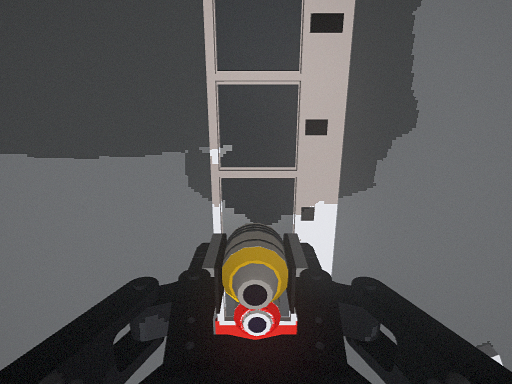

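Request:
send_rows --increments '[[[0.01, 0.03, 0.2, 0, 0, 0], [0, 0, 0.3, 0, 0, 0], [0, 0, 0.2, 0, 0, 0], [0, 0, 0.1, 0, 0, 0], [0, 0, 0.05, 0, 0, 0], [0, 0, 0.03, 0, 0, 0], [0, 0, 0.01, 0, 0, 0], [0, 0, 0, 0, 0, 0]]]'

```text
clock: 14.42
eef_pos: [0.5331, 0.0854, 0.0221]
tool_rot: [0.698, 0.716, 0.0, 0.0]
ft_force: [-4.1, -1.1, 5.6]
grip_width: 0.0303
```

Request:
send_rows --increments '[[[0, 0, 0, 0, 0, 0], [0, 0, 0, 0, 0, 0], [0, 0, 0, 0, 0, 0], [0, 0, 0, 0, 0, 0], [0, 0, -0.3, 0, 0, 0], [0, 0, -0.6, 0, 0, 0], [0, 0, -0.8, 0, 0, 0], [0, 0, -0.8, 0, 0, 0]]]' --grip 0

```text
clock: 15.42
eef_pos: [0.5332, 0.0854, 0.148]
tool_rot: [0.698, 0.716, 0.0, 0.0]
ft_force: [0.1, 1.0, -0.2]
grip_width: 0.0852
```

Run:
```python
from w import *
o,c=wrist("w7");np.savez("w7.npz",**c)
print(o["eef_pos"],o["clock"])
print(ring(c,"yellow",(215,150,295,260),base=.006))
for p in pads(c,(195,0,360,300),thr=100,z=.006): print(p)
```

```text
[0.53317431 0.08537377 0.14801127] 15.425
{'bbox': [237, 179, 36, 34, 528], 'encl': (534.8, 83.2, 15.7), 'cen': array([534.9,  83.5]), 'px': (254.5, 195.5)}
{'px': (253.5, 121.5), 'size': (57, 59), 'mm': array([532.5, 143.5]), 'dim': (np.float64(52.79391986135944), np.float64(50.9234926263283))}
{'px': (253.5, 49.0), 'size': (61, 68), 'mm': array([530.9, 203.9]), 'dim': (np.float64(53.098470150274075), np.float64(50.79530412876857))}
```

View pics/w7.png

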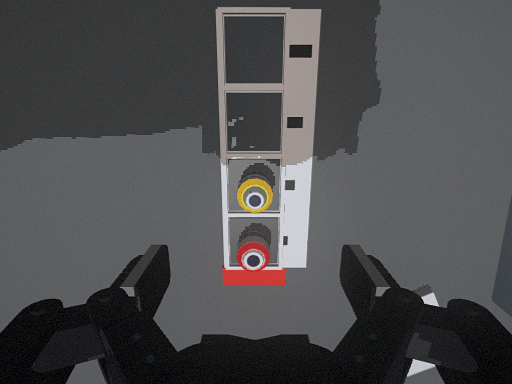

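Request:
send_rows --increments '[[[-0.5, -0.1, 0, 0, 0, 0], [-0.9, -0.3, 0, 0, 0, 0], [-1, -0.35, 0, 0, 0, 0], [-1, -0.35, 0, 0, 0, 0], [-1, -0.35, 0, 0, 0, 0], [-1, -0.35, 0, 0, 0, 0], [-0.9, -0.28, 0, 0, 0, 0], [-0.49, 0, 0, 0, 0, 0]]]'

```text
clock: 16.48
eef_pos: [0.4372, -0.2591, 0.1469]
tool_rot: [0.699, 0.715, 0.0, 0.001]
ft_force: [-0.0, 0.0, 0.4]
grip_width: 0.0853
```

Request:
send_rows --increments '[[[0, 0, 0, 0, 0, 0], [0, 0, 0, 0, 0, 0]]]'

```text
clock: 16.73
eef_pos: [0.4381, -0.2562, 0.1461]
tool_rot: [0.698, 0.716, 0.0, -0.0]
ft_force: [-0.6, 0.7, -1.1]
grip_width: 0.0854
```

Run:
```python
from w import *
o,c=wrist("w8");np.savez("w8.npz",**c)
print(o["eef_pos"],o["tool_rot"],o["clock"])
print(ring(c,"green",(200,130,310,250)))
```

```text
[ 0.43814668 -0.25617616  0.14613956] [ 6.97602173e-01  7.16485284e-01  1.99253159e-04 -7.88476259e-05] 16.725
{'bbox': [238, 177, 36, 35, 610], 'encl': (440.3, -256.8, 15.7), 'cen': array([ 440.4, -256.5]), 'px': (255.2, 193.7)}
```

View pics/w8.png

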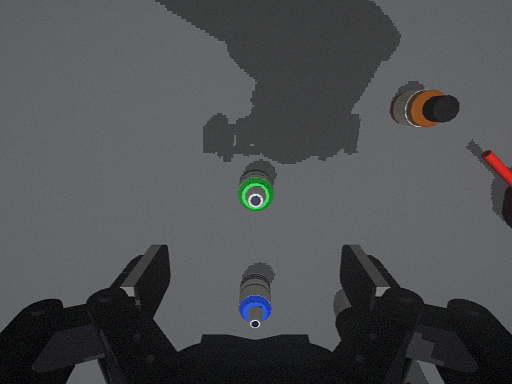

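Request:
send_rows --increments '[[[0, 0, 0.3, 0, 0, 0], [0, 0, 0.5, 0, 0, 0], [0, 0, 0.5, 0, 0, 0], [0, 0, 0.5, 0, 0, 0], [0, 0, 0.4, 0, 0, 0], [0, 0, 0.24, 0, 0, 0], [0, 0, 0.1, 0, 0, 0], [0, 0, 0, 0, 0, 0]]]'

```text
clock: 17.77
eef_pos: [0.4383, -0.2566, 0.0188]
tool_rot: [0.698, 0.717, -0.0, -0.0]
ft_force: [-0.5, -0.3, 0.7]
grip_width: 0.0856
```

Request:
send_rows --increments '[[[0, 0, 0, 0, 0, 0], [0, 0, 0, 0, 0, 0], [0, 0, 0, 0, 0, 0], [0, 0, 0, 0, 0, 0], [0, 0, 0, 0, 0, 0], [0, 0, 0, 0, 0, 0]]]' --grip 1

```text
clock: 18.52
eef_pos: [0.4387, -0.2571, 0.0195]
tool_rot: [0.698, 0.716, 0.0, 0.001]
ft_force: [-0.2, 0.3, 6.3]
grip_width: 0.0306
```

Request:
send_rows --increments '[[[0, 0, -0.4, 0, 0, 0], [0, 0, -0.7, 0, 0, 0], [0.4, 0, -0.7, 0, 0, 0], [0.8, 0.2, 0, 0, 0, 0], [1, 0.3, 0, 0, 0, 0], [1, 0.3, 0, 0, 0, 0], [1, 0.3, 0, 0, 0, 0], [1, 0.3, 0, 0, 0, 0]]]'

```text
clock: 19.52
eef_pos: [0.5009, 0.0066, 0.1081]
tool_rot: [0.698, 0.716, -0.001, -0.0]
ft_force: [1.4, -0.1, -2.3]
grip_width: 0.0303
```

Request:
send_rows --increments '[[[1, 0.3, 0, 0, 0, 0], [0.9, 0.3, 0, 0, 0, 0], [0.6, 0.06, 0, 0, 0, 0], [0.27, 0, 0, 0, 0, 0], [0, 0, 0.3, 0, 0, 0], [0, 0, 0.3, 0, 0, 0], [0, 0, 0.2, 0, 0, 0], [0, 0, 0, 0, 0, 0]]]'

```text
clock: 20.52
eef_pos: [0.5295, 0.1431, 0.0673]
tool_rot: [0.698, 0.716, -0.001, -0.001]
ft_force: [-0.3, -0.2, -0.8]
grip_width: 0.0303
```

Run:
```python
from w import *
o,c=wrist("w9");np.savez("w9.npz",**c)
print(o["eef_pos"],o["tool_rot"],o["ft_force"],o["clock"])
b=o["eef_pos"][2]-.0185
print(ring(c,"green",(200,200,310,330),base=b),b)
for p in pads(c,(195,0,360,300),thr=100,z=.006): print(p)
```

```text
[0.52950378 0.14307753 0.06728704] [ 0.6982115   0.71588976 -0.00139967 -0.00076761] [-0.28954136 -0.18152055 -0.75933631] 20.525
{'bbox': [221, 244, 68, 56, 1837], 'encl': (531.1, 144.3, 15.5), 'cen': array([531.2, 145.3]), 'px': (254.5, 273.3)} 0.048787044138757604
{'px': (257.0, 124.0), 'size': (82, 80), 'mm': array([531.1, 203.8]), 'dim': (np.float64(50.13448100685644), np.float64(52.220349140988766))}
```

View pics/w9.png

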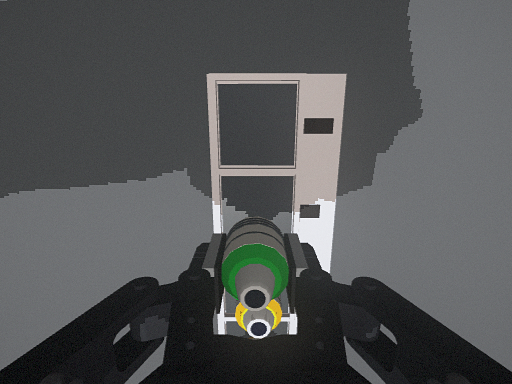

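Request:
send_rows --increments '[[[-0.01, 0.03, 0.2, 0, 0, 0], [0, 0, 0.3, 0, 0, 0], [0, 0, 0.2, 0, 0, 0], [0, 0, 0.1, 0, 0, 0], [0, 0, 0.05, 0, 0, 0], [0, 0, 0.03, 0, 0, 0], [0, 0, 0.01, 0, 0, 0], [0, 0, 0, 0, 0, 0]]]'

```text
clock: 21.58
eef_pos: [0.532, 0.1439, 0.0255]
tool_rot: [0.698, 0.716, 0.0, 0.0]
ft_force: [-3.3, 0.1, 5.9]
grip_width: 0.0305
```

Request:
send_rows --increments '[[[0, 0, 0, 0, 0, 0], [0, 0, 0, 0, 0, 0], [0, 0, 0, 0, 0, 0], [0, 0, 0, 0, 0, 0], [0, 0, -0.3, 0, 0, 0], [0, 0, -0.6, 0, 0, 0], [0, 0, -0.8, 0, 0, 0], [0, 0, -0.8, 0, 0, 0]]]' --grip 0

```text
clock: 22.58
eef_pos: [0.5322, 0.1439, 0.1515]
tool_rot: [0.698, 0.716, 0.0, 0.0]
ft_force: [-0.1, -0.4, -0.4]
grip_width: 0.0856
```

Run:
```python
from w import *
o,c=wrist("w10");np.savez("w10.npz",**c)
print(o["eef_pos"],o["clock"])
print(ring(c,"green",(215,150,295,260),base=.006))
for p in pads(c,(195,0,360,300),thr=100,z=.006): print(p)
```

```text
[0.53216492 0.1438687  0.15152268] 22.575
{'bbox': [237, 177, 36, 34, 606], 'encl': (533.9, 144.0, 15.5), 'cen': array([533.9, 144.2]), 'px': (254.4, 193.6)}
{'px': (255.1, 187.1), 'size': (40, 60), 'mm': array([534.5, 138.2]), 'dim': (np.float64(61.63709102119752), np.float64(38.81233019891044))}
{'px': (253.0, 119.5), 'size': (59, 56), 'mm': array([531. , 203.6]), 'dim': (np.float64(50.57214423797586), np.float64(53.26293195507311))}
```

View pics/w10.png

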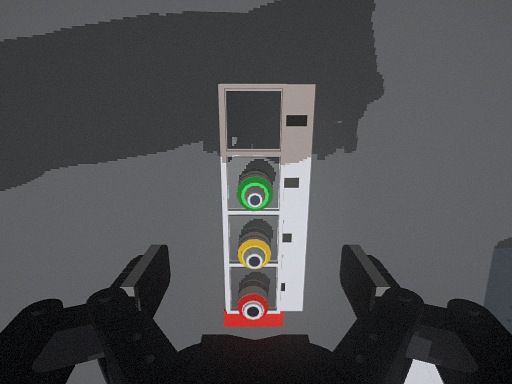

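Request:
send_rows --increments '[[[-0.5, 0, 0, 0, 0, 0], [-0.9, -0.2, 0, 0, 0, 0], [-1, -0.3, 0, 0, 0, 0], [-1, -0.3, 0, 0, 0, 0], [-1, -0.3, 0, 0, 0, 0], [-1, -0.3, 0, 0, 0, 0], [-1, -0.3, 0, 0, 0, 0], [-1, -0.3, 0, 0, 0, 0]]]'

```text
clock: 23.62
eef_pos: [0.4417, -0.2304, 0.1504]
tool_rot: [0.698, 0.716, 0.0, 0.001]
ft_force: [1.1, 0.3, -0.3]
grip_width: 0.0853
```

Request:
send_rows --increments '[[[-1, -0.1, 0, 0, 0, 0], [-0.9, 0, 0, 0, 0, 0], [-0.6, 0, 0, 0, 0, 0], [-0.33, 0, 0, 0, 0, 0], [0, 0, 0, 0, 0, 0], [0, 0, 0, 0, 0, 0]]]'

```text
clock: 24.38
eef_pos: [0.4407, -0.3691, 0.1494]
tool_rot: [0.697, 0.717, 0.0, -0.0]
ft_force: [-0.8, 1.0, 0.3]
grip_width: 0.0855
```

Run:
```python
from w import *
o,c=wrist("w11");np.savez("w11.npz",**c)
print(o["eef_pos"],o["tool_rot"],o["clock"])
print(ring(c,"blue",(200,130,310,250)))
```

```text
[ 0.44067716 -0.36905652  0.1493959 ] [ 6.97309586e-01  7.16769946e-01  1.55255203e-04 -4.01691979e-04] 24.375
{'bbox': [237, 178, 37, 36, 727], 'encl': (442.8, -370.2, 15.8), 'cen': array([ 442.9, -370. ]), 'px': (255.0, 195.5)}
```

View pics/w11.png

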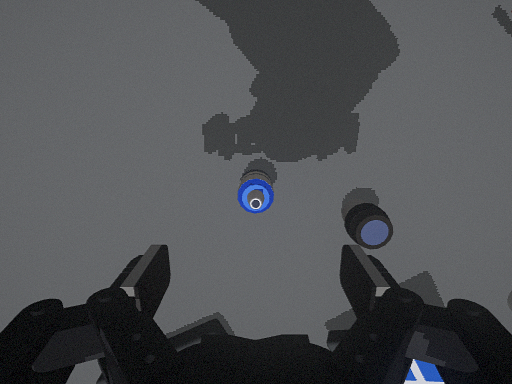

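Request:
send_rows --increments '[[[-0.02, 0, 0.3, 0, 0, 0], [0, 0, 0.5, 0, 0, 0], [0, 0, 0.5, 0, 0, 0], [0, 0, 0.5, 0, 0, 0], [0, 0, 0.4, 0, 0, 0], [0, 0, 0.24, 0, 0, 0], [0, 0, 0.1, 0, 0, 0], [0, 0, 0, 0, 0, 0]]]'

```text
clock: 25.42
eef_pos: [0.4408, -0.3711, 0.0223]
tool_rot: [0.698, 0.716, -0.0, -0.0]
ft_force: [0.8, -0.0, -0.2]
grip_width: 0.0853
```

Request:
send_rows --increments '[[[0, 0, 0, 0, 0, 0], [0, 0, 0, 0, 0, 0], [0, 0, 0, 0, 0, 0], [0, 0, 0, 0, 0, 0], [0, 0, 0, 0, 0, 0], [0, 0, 0, 0, 0, 0]]]' --grip 1

```text
clock: 26.18
eef_pos: [0.4412, -0.3716, 0.0231]
tool_rot: [0.698, 0.716, 0.0, 0.001]
ft_force: [-0.2, 0.1, 5.4]
grip_width: 0.0304
```

Request:
send_rows --increments '[[[0, 0, -0.4, 0, 0, 0], [0, 0, -0.7, 0, 0, 0], [0.3, 0, -0.7, 0, 0, 0], [0.7, 0, -0.2, 0, 0, 0], [1, 0.2, 0, 0, 0, 0], [1, 0.2, 0, 0, 0, 0], [1, 0.2, 0, 0, 0, 0], [1, 0.2, 0, 0, 0, 0]]]'

```text
clock: 27.18
eef_pos: [0.4733, -0.1186, 0.1214]
tool_rot: [0.698, 0.716, -0.001, -0.001]
ft_force: [0.1, 0.3, -1.5]
grip_width: 0.0304
```

Request:
send_rows --increments '[[[1, 0.2, 0, 0, 0, 0], [1, 0.2, 0, 0, 0, 0], [1, 0.2, 0, 0, 0, 0], [1, 0.3, 0, 0, 0, 0], [1, 0.3, 0, 0, 0, 0], [0.9, 0.07, 0, 0, 0, 0], [0.5, 0, 0, 0, 0, 0], [0.04, 0, 0, 0, 0, 0]]]'

```text
clock: 28.18
eef_pos: [0.528, 0.2048, 0.1209]
tool_rot: [0.697, 0.718, -0.001, -0.001]
ft_force: [-0.9, 0.1, -1.7]
grip_width: 0.0309
```

Request:
send_rows --increments '[[[0, 0, 0.2, 0, 0, 0], [0, 0, 0.4, 0, 0, 0], [0, 0, 0.3, 0, 0, 0], [0, 0, 0.1, 0, 0, 0], [0, 0, 0, 0, 0, 0]]]'

```text
clock: 28.8
eef_pos: [0.5288, 0.2027, 0.0719]
tool_rot: [0.698, 0.716, -0.0, -0.0]
ft_force: [-0.8, 0.0, -2.2]
grip_width: 0.0304
```

Run:
```python
from w import *
o,c=wrist("w12");np.savez("w12.npz",**c)
print(o["eef_pos"],o["tool_rot"],o["ft_force"],o["clock"])
b=o["eef_pos"][2]-.022
print(ring(c,"blue",(200,200,310,330),base=b),b)
for p in pads(c,(195,0,360,300),thr=100,z=.006,amin=500): print(p)
```

```text
[0.52884583 0.20273492 0.07188684] [ 6.97940498e-01  7.16155576e-01 -4.59103178e-04 -2.04514785e-04] [-0.78089591  0.00393163 -2.24295722] 28.8
{'bbox': [220, 244, 70, 59, 2254], 'encl': (530.6, 205.0, 15.7), 'cen': array([530.5, 205.6]), 'px': (254.5, 275.0)} 0.04988684364370246
```

View pics/w12.png

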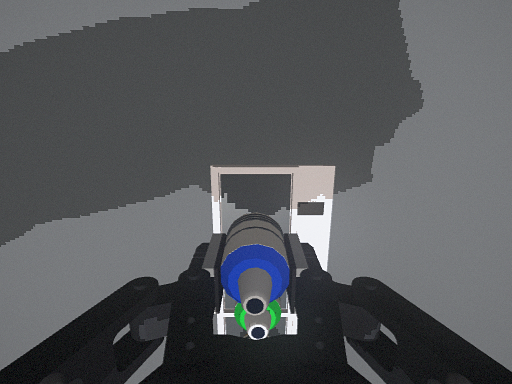

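Request:
send_rows --increments '[[[-0.02, 0, 0.2, 0, 0, 0], [0, 0, 0.3, 0, 0, 0], [0, 0, 0.2, 0, 0, 0], [0, 0, 0.1, 0, 0, 0], [0, 0, 0.05, 0, 0, 0], [0, 0, 0.03, 0, 0, 0], [0, 0, 0.01, 0, 0, 0], [0, 0, 0, 0, 0, 0]]]'

```text
clock: 29.85
eef_pos: [0.5289, 0.2023, 0.029]
tool_rot: [0.698, 0.716, 0.0, 0.0]
ft_force: [-3.6, -0.6, 6.3]
grip_width: 0.0301
```

Request:
send_rows --increments '[[[0, 0, 0, 0, 0, 0], [0, 0, 0, 0, 0, 0], [0, 0, 0, 0, 0, 0], [0, 0, 0, 0, 0, 0], [0, 0, -0.3, 0, 0, 0], [0, 0, -0.6, 0, 0, 0], [0, 0, -0.8, 0, 0, 0], [0, 0, -0.8, 0, 0, 0]]]' --grip 0

```text
clock: 30.85
eef_pos: [0.5291, 0.2023, 0.155]
tool_rot: [0.698, 0.716, 0.0, 0.0]
ft_force: [1.3, 0.7, 0.1]
grip_width: 0.0853
```

Request:
send_rows --increments '[[[0, 0, -0.5, 0, 0, 0], [0, -0.3, -0.5, 0, 0, 0], [0, -0.6, 0, 0, 0, 0], [0, -0.6, 0, 0, 0, 0], [0, -0.6, 0, 0, 0, 0], [0, -0.3, 0, 0, 0, 0], [0, 0, 0, 0, 0, 0], [0, 0, 0, 0, 0, 0]]]'

```text
clock: 31.85
eef_pos: [0.4102, 0.1994, 0.2032]
tool_rot: [0.698, 0.716, 0.001, 0.0]
ft_force: [-0.5, -0.2, -0.2]
grip_width: 0.0857
```

Run:
```python
from w import *
o,c=wrist("w13")
print(o["eef_pos"],o["ft_force"],o["clock"])
bx={}
for n in("scene","side"):
    s=dict(camera(n));np.savez(n+"13.npz",**s)
    cv2.imwrite(f"pics/{n}13.png",cv2.resize(s["color"][100:310,130:345,::-1],(614,600),interpolation=cv2.INTER_CUBIC))
```

```text
[0.41022354 0.19941571 0.20323343] [-0.47392695 -0.20987371 -0.17146076] 31.85
```

View pics/w13.png

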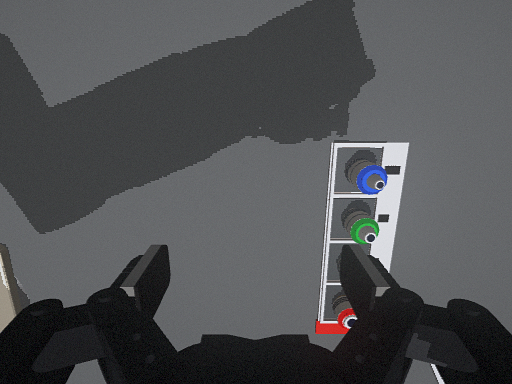

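View pics/scene13.png

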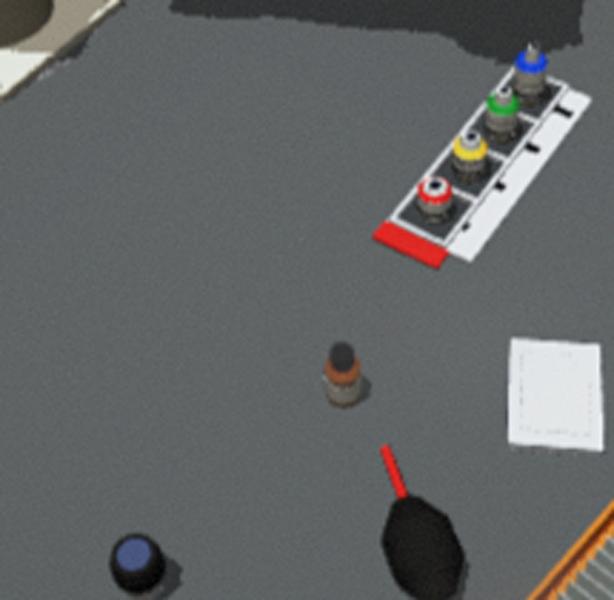

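View pics/side13.png

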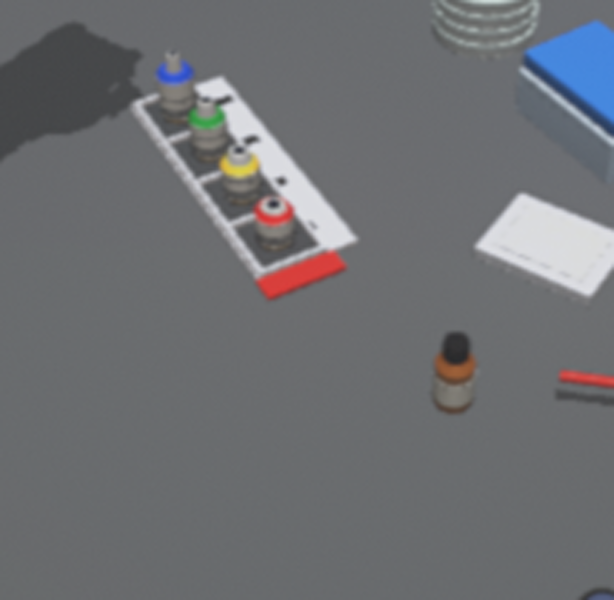

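All four stand upright, one per pocket, in the right order. I'll do one numeric check from the fixed cameras against the first pictures, then hand in.

Run:
```python
from w import *
P={"red":(533,25.2),"yellow":(531.5,85.6),"green":(529.9,145.8),"blue":(528.3,206)}
c={n:np.load(n+"13.npz") for n in("scene","side")}
bx={"scene":dict(red=(272,158,292,182),yellow=(285,140,305,165),green=(298,128,316,152),blue=(306,110,326,138)),
    "side":dict(red=(214,165,236,185),yellow=(203,148,224,165),green=(192,132,212,150),blue=(180,116,202,132))}
for k in P: print(k,"pocket(fixed cams)",P[k],[ring(c[n],k,bx[n][k],base=.006)["encl"] for n in c])
for n,b in dict(scene=[(236,212,266,248),(160,280,195,315)],side=[(275,212,305,250),(325,300,357,335)]).items():
    a=np.load(n+"0.npz")["color"].astype(int);d=c[n]["color"].astype(int)
    for x0,y0,x1,y1 in b: print(n,"diff",np.abs(a-d)[y0:y1,x0:x1].mean().round(2))
print(get_obs()["clock"]); job_done()
```

```text
red pocket(fixed cams) (533, 25.2) [(533.5, 22.2, 15.3), (530.3, 22.8, 15.1)]
yellow pocket(fixed cams) (531.5, 85.6) [(534.2, 84.1, 15.7), (529.4, 82.9, 15.0)]
green pocket(fixed cams) (529.9, 145.8) [(530.3, 147.5, 16.0), (529.5, 145.5, 12.8)]
blue pocket(fixed cams) (528.3, 206) [(527.1, 206.7, 17.2), (528.0, 205.3, 15.4)]
scene diff 2.46
scene diff 2.66
side diff 2.13
side diff 1.86
32.0
the job is handed in; nothing more can be done
```

All four objectives are in the tray, standing upright, in order from the tab: red, yellow, green, blue. I handed the job in at 32 s of the 118 s allowed. Each one was lowered until it touched its pad with about 6–10 N, then released.

- **Position, wrist camera:** after release, red, yellow and green were each within about 1.5 mm of their pocket centres. I did not measure blue this way after release. Held over its pocket it was within about 2 mm, and I corrected that before lowering it.
- **Position, fixed cameras:** both cameras put all four within about 3.5 mm of the centres. They disagree with each other and with the wrist camera by 2–5 mm, most of all on yellow, where they differ by nearly 5 mm across the row. The outlines there were rough: green's ring measured 12.8 mm in the side view and blue's 17.2 mm in the scene view, against a true 16 mm.
- **Bottle and eyepiece:** the picture areas around both look the same before and after, so I take them as not moved.
- **Gripper:** it was open, above the bench and clear of everything when I handed in.

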